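# Change the absorber cassette and click its cap tight

### The job

Lift the spent absorber cassette (bare neck, no cap) out of the dock and stand it upright in the steel tray, then stand the fresh cassette (the one with the wing cap) upright in the emptied dock, fully down, and let go of it. Then turn its wing cap clockwise, seen from above, until it is tight and its ratchet has clicked over at least twice. Keep both cassettes upright, leave the bottle, jar, mug and flow head where they stand, and finish with hands off.

Things in the scene. Friction and masses are not known exactly. Their poses are not given: they have to be found in the camera images.
- fresh_mid (a point): Fresh cassette: loose white louvred box 150 (own x) x 64 (y) x 80 mm (z), about 0.6 kg, standing on the bench, wing cap on top. This point is the box's centre, 40 mm above its underside; x runs along the box to the cap end, z up. The cap's axis is at x = +46 mm. Apart from the cap the two cassettes are alike.
- fresh_lug (a point): Middle of the fresh cassette's carrying lug, a solid grey block on its top: 36 mm along own x, 16 mm thick along y, 80 to 104 mm above the underside. This point is 92 mm above the underside, at x = -22 mm from the box's centre, roughly over the balance point. Pinch it across its 16 mm; it is a handle to lift by.
- cap_wing (a point): Black wing cap on the fresh cassette: round skirt 56 mm across, 86 to 104 mm above the cassette's underside; on it a straight upright wing 54 mm long (own x), 14 mm thick (y), 104 to 134 mm above the underside. This point is the wing's middle, 119 mm above the underside, on the turning axis (z up). The wing's direction varies. Clockwise from above tightens.
- cap_collar (a joint): The cap's threaded collar, rad: grows as the cap is turned clockwise; 1.6 is its stop (tight), it starts between 0.1 and 0.9. It turns easily (about 0.07 N m) and the wing carries it along until it reaches the stop; as the ratchet snaps it may spring back by 0.05.
- cap (a joint): Slip of the wing past the collar, rad clockwise, 0 at the start: the torque-limiting ratchet. With the collar at its stop, about 0.15 N m makes the wing click over a tooth every 0.524 rad (30 degrees); it settles at multiples of that, two clicks are 1.05. The wing turns in all (1.6 - collar at start) plus slip. The dock's walls stop the cassette turning along.
- spent_mid (a point): Spent cassette: a loose box just like the fresh one (150 x 64 x 80 mm), standing in the dock, but with only a bare round neck, 40 mm across and 14 mm tall, on its top at x = +46 mm. This point is the box's centre, 40 mm above its underside; x runs towards the neck, z up.
- spent_lug (a point): Middle of the spent cassette's carrying lug, the same as the fresh one's: 36 (own x) x 16 mm (y), 80 to 104 mm above the underside; this point is 92 mm above the underside, at x = -22 mm from the box's centre.
- dock_floor (a point): The dock, fixed: an open-topped pocket 158 mm long (own y) and 72 mm wide (x), floor 6 mm above the bench, walls 8 mm thick rising 30 mm above the floor. This point is the centre of its floor. A cassette stands in it along y, 4 mm spare on each side, cap end either way. A white console 64 mm high begins 55 mm from this point towards +x.
- tray_floor (a point): The steel return tray, fixed, outside 210 mm (own x) x 130 mm (y), walls 5 mm thick and 22 mm high, floor 5 mm above the bench. This point is the centre of its inner floor. The inside takes a cassette along its x with room to spare.
- spray: Clear bottle with a white cap, 54 mm across, 135 mm tall, bystander; origin at the centre of its underside. Not to be moved.
- jar: White jar, 60 mm across, 95 mm tall, bystander; origin at the centre of its underside. Not to be moved.
- mug: Blue mug, 72 mm across and 85 mm tall with a side handle, bystander on the robot's side of the dock; origin at the centre of its underside. Not to be moved.
- flowhead: Grey waisted flow head standing on end beside the tray, 52 mm across at the foot, 110 mm tall, bystander; origin at the centre of its underside. Not to be moved.
There are look-alikes about, which are no part of the job. Of the things that look like the part that bears tray_floor, the largest one is meant.

How it is judged (in metres and radians):
On the way, in this order (a step that is already met when the one before it is completed fails the run):
1. the spent cassette stands upright in the tray, let go (x of spent_mid in the frame of tray_floor between -0.06 and 0.06 m and y of spent_mid in the frame of tray_floor between -0.045 and 0.045 m and z of spent_mid in the frame of tray_floor between 0.034 and 0.046 m and angle between spent_mid's own z axis and vertical below 0.08 rad and contact force between the fingers and spent below 0.1 N), for 0.2 s.
2. the fresh cassette stands upright in the dock, fully down, let go (x of fresh_mid in the frame of dock_floor between -0.012 and 0.012 m and y of fresh_mid in the frame of dock_floor between -0.012 and 0.012 m and z of fresh_mid in the frame of dock_floor between 0.034 and 0.046 m and angle between fresh_mid's own z axis and vertical below 0.08 rad and angle between the x axis of fresh_mid and the y axis of dock_floor, either way round below 0.2 rad and contact force between the fingers and fresh below 0.1 N), for 0.2 s.
3. the cap is tight and its ratchet has clicked over twice (x of fresh_mid in the frame of dock_floor between -0.012 and 0.012 m and y of fresh_mid in the frame of dock_floor between -0.012 and 0.012 m and z of fresh_mid in the frame of dock_floor between 0.034 and 0.046 m and angle between fresh_mid's own z axis and vertical below 0.08 rad and angle between the x axis of fresh_mid and the y axis of dock_floor, either way round below 0.2 rad and value of joint cap_collar above 1.45 rad and value of joint cap above 0.85 rad), for 0.1 s.
At the end, for the whole second after the job is handed in: Spent cassette upright (0.08 rad), still, on the tray floor (centre within 60 mm lengthwise, 45 mm across); fresh one upright, still, on the dock floor (within 12 mm each way, 0.2 rad lengthwise; heights to 6 mm); collar past 1.45 rad, ratchet slip past 0.85 rad (two clicks) (all of step 3 and x of spent_mid in the frame of tray_floor between -0.06 and 0.06 m and y of spent_mid in the frame of tray_floor between -0.045 and 0.045 m and z of spent_mid in the frame of tray_floor between 0.034 and 0.046 m and angle between spent_mid's own z axis and vertical below 0.08 rad and linear speed of each of spent, fresh below 0.02 m/s); the robot touches nothing.
It fails at once if the bottle, jar, mug or flow head is pushed more than 30 mm or tipped (distance of any of spray, jar, mug, flowhead from where it was at the start of the episode above 0.03 m or angle between any of spray, jar, mug, flowhead's own z axis and vertical above 0.35 rad).
It fails at once if a cassette is tipped over (more than 40 degrees) (angle between any of fresh_mid, spent_mid's own z axis and vertical above 0.7 rad).
It also fails if it takes over 72 s, if anything falls off the work surface, if the arm or the gripper's body presses on something with over 40 N, if the wrist force passes 120 N, or if a joint passes its speed limit or range.

### The arm

A 6-joint arm with a two-finger parallel gripper is mounted at the origin on the work surface. World frame = base frame: x ahead of the robot, y to its left, z up, the work surface at z = 0. Lengths are in mm, angles in rad, forces in N, time in s.
With the tool pointing down it reaches from about 350 to 975 mm from the base axis. Payload 7.1 kg.
Tool frame: the origin (TCP) lies at the very end of the fingers, on their centre line; the grasp point (between the pads) lies 19 mm behind it (ctrl.tcp_to_grasp is the distance from the TCP to the grasp point, in mm); z points along the fingers, x is the direction in which the jaws open and shut, and the axes are right-handed (so a half turn about z gives the same grasp; the last joint's range is limited). The gripper opens to 88 mm and grips with 3 to 60 N. Pads are 20 mm wide; open, the fingers measure 115 mm over their backs; the gripper's body (75 mm by 178 mm) begins 61 mm behind the grasp point.
Start: joints at [-1.163, 0.423, 1.63, -0, 1.089, -0.019], TCP at [258.74, -568.91, 201.975] pointing down, gripper open.
Joint ranges: [-3, 3], [-0.9, 2.11], [0.09, 2.58], [-1.31, 4.45], [0.11, 2.69], [-2.54, 2.54]. Speed limits (rad/s): [2.39, 2.39, 3.01, 3.14, 3.14, 3.14].

### API

Orientations are given as a rotation vector (axis times angle).
In Python, from workcell import get_obs, viewer, ctrl, masks_of gives the robot as it stands. The module is installed in compiled form; this text tells all that it offers.
- The arm moves only by the shell command python3 -m inch 'ROWS'. ROWS is JSON, a list of rows, each an object of numbers: "tx", "ty", "tz": the shift along the tool's x, y, z in cm; "ax", "ay", "az": the turn, a rotation vector about the tool's x, y, z in degrees; "jaw": the opening, from 0 (shut) to 1 (fully open). In form: [{"tx": .., "ty": .., "tz": .., "ax": .., "ay": .., "az": .., "jaw": ..}, ...]. A call has 1 to 12 rows; each row shifts and turns the commanded pose from where the row before left it, along the tool's axes as they then stand; what a row does not reach is not made up. A row lasts 1/8 s, in which the tool goes at most 62.5 mm and 10.7 degrees, less where a joint would pass 70% of its speed; a pose out of reach is approached as far as the arm can. A call is refused whole if a number of a shift passes 6.25 or a number of a turn 10.7, either way. A call with a gripper value outside its range is refused whole. The fingers move at their own pace and stop on an object; the grip force is fixed at half the most. Time passes only in rows, so rows that do not move let the fingers close. It gives the time, the measured TCP pose, the force and the opening at its end, in the units of the state.
- get_obs(): the state, without advancing time (a new reading comes with each control period).
- viewer.get_image(name): name is "side" or "top"; returns (picture, depth): 384x512x3 uint8, red, green, blue; 384x512 float32, mm along the optical axis (not along the pixel's ray), 0 where there is no reading.
- viewer.get_calibration(name): a dict with "fx", "fy", "cx", "cy" (pixels), "distortion" ([k1, k2, p1, p2, k3] as OpenCV has them; the pictures are not rectified), "rvec" (rotation vector, rad) and "tvec" (3), from world to camera coordinates, as OpenCV has them. Camera axes: x right, y down, z forward; pixel columns grow to the right and rows downward; lengths in mm; the calibration is good to about 2 mm. A picture is of the moment at which its call begins. get_calibration takes no time and is no camera call.
- ctrl.close_job(): hands the job in, once; it reports no verdict.
Trained networks look in the newest picture that a camera, given by its name, has taken for a name from the list of things; names that differ only in an ending like _2 or _b are one class to them, and where a whole thing is asked for, a point or a joint stands for the part that bears it (a point fixed in the world has none). Each returns a list of dicts, best first, with "score" (0 to 1); they miss things now and then, are a little off and sometimes report something else, mostly with a low value. They report only what shows in the picture. A call takes as long as a camera call. They do not tell look-alikes from the thing itself.
- masks_of(camera, thing): "pixels" (384x512 bool, what is visible of it) and "location" ([column, row] in pixels, amid what is visible of it).
The state is a dict: "t": time; "qpos": joint angles; "qvel": joint speeds; "joint_torque": joint torques, N m; "ee_pos": TCP position; "orientation": TCP orientation; "ft_force": force on the tool from outside, world axes, zero at the start; "moment": the same for the moment, N m; "width": finger opening in mm.
Only numpy, scipy, OpenCV 4.12 (cv2) and the standard library are available. Lean on these libraries where they do the work, as an engineer would, in place of code of your own. Each camera call takes 0.05 s, during which the arm holds its last target. There are 200 camera calls.

## Working session

There is one attempt and no reset: what is moved stays moved. The work goes in short steps, Python scripts to look and compute and a shell command to move; the robot and the scene stay as the last step left them, time stands still between calls to the robot, and variables do not carry over. Pictures are saved under pics/ and viewed, about 8 in all and at most 12, crops included, and the job is handed in when it is done.

```bash
mkdir -p pics; cat > h.py <<'E'
import numpy as np, cv2
from workcell import get_obs, viewer, ctrl, masks_of
def cal(n):
    c=viewer.get_calibration(n); K=np.array([[c['fx'],0,c['cx']],[0,c['fy'],c['cy']],[0,0,1.]])
    return K,np.array(c['distortion'],float),cv2.Rodrigues(np.array(c['rvec'],float))[0],np.array(c['tvec'],float).ravel()
def cloud(n,d):
    K,D,R,t=cal(n); v,u=np.mgrid[0:384,0:512]
    p=cv2.undistortPoints(np.stack([u.ravel(),v.ravel()],1).astype(float)[:,None],K,D).reshape(-1,2)
    P=np.c_[p,np.ones(len(p))]*d.reshape(-1,1)
    W=(P-t)@R
    W[d.ravel()==0]=np.nan
    return W.reshape(384,512,3)
def proj(n,X):
    K,D,R,t=cal(n)
    return cv2.projectPoints(np.array(X,float).reshape(-1,3),cv2.Rodrigues(R)[0],t,K,D)[0].reshape(-1,2)
def save(n,img,f=1): cv2.imwrite('pics/'+n+'.png',cv2.resize(img[...,::-1],None,fx=f,fy=f,interpolation=cv2.INTER_CUBIC))
E
python3 - <<'E'
from h import *
for n in('top','side'):
    im,d=viewer.get_image(n); np.savez(n,im=im,d=d); W=cloud(n,d); save(n+'0',im,1.5)
    K,D,R,t=cal(n); print(n,'campos',(-R.T@t).round())
    for th in('fresh_mid','fresh_lug','cap_wing','spent_mid','spent_lug','dock_floor','tray_floor','spray','jar','mug','flowhead'):
        for r in masks_of(n,th)[:4]:
            P=W[r['pixels']]; P=P[~np.isnan(P[:,0])]
            if len(P)==0: continue
            print(th,round(r['score'],2),np.round(r['location']),len(P),'med',np.median(P,0).round(),'lo',np.percentile(P,3,axis=0).round(),'hi',np.percentile(P,97,axis=0).round())
print(get_obs())
E
```

```text
top campos [ 418.  -68. 1573.]
fresh_mid 0.89 [137. 195.] 1166 med [489. 316.  80.] lo [420. 277.  11.] hi [553. 365. 134.]
fresh_lug 0.91 [136. 201.] 1191 med [489. 316.  80.] lo [423. 276.  15.] hi [554. 367. 134.]
cap_wing 0.5 [138. 180.] 267 med [532. 305. 106.] lo [510. 283.  97.] hi [557. 332. 138.]
spent_mid 0.66 [233. 163.] 986 med [591.   8.  86.] lo [557. -62.  61.] hi [629.  75. 109.]
spent_lug 0.79 [233. 168.] 1061 med [591.   8.  86.] lo [557. -62.  31.] hi [630.  78. 109.]
dock_floor 0.59 [236. 142.] 4541 med [678.  -6.  62.] lo [ 508. -100.    2.] hi [796.  98.  71.]
tray_floor 0.82 [326. 120.] 1209 med [ 750. -287.    4.] lo [ 683. -339.   -3.] hi [ 822. -235.   17.]
tray_floor 0.71 [333. 194.] 2579 med [ 512. -310.    6.] lo [ 414. -381.   -1.] hi [ 610. -240.   24.]
tray_floor 0.59 [400. 235.] 1359 med [ 373. -529.    4.] lo [ 305. -582.   -3.] hi [ 442. -473.   18.]
tray_floor 0.55 [134. 197.] 1147 med [491. 315.  80.] lo [423. 276.  22.] hi [555. 365. 134.]
spray 0.59 [122. 242.] 331 med [359. 349.  89.] lo [333. 335.   5.] hi [382. 370. 137.]
spray 0.59 [222. 206
[... 1921 characters left out ...]
.] lo [512. 281.  -3.] hi [560. 499. 132.]
{'t': 1.2, 'qpos': array([-1.16301400e+00,  4.23076888e-01,  1.62988847e+00, -8.69908306e-07,
        1.08860142e+00, -1.89630257e-02]), 'qvel': array([-0.00160357,  0.00106258, -0.00081381,  0.00068013, -0.00097565,
       -0.00023072]), 'joint_torque': array([ 1.25901217e-03, -5.44573545e+01, -2.74044836e+01,  6.44645188e-02,
        1.71088998e-02, -3.73931073e-05]), 'ee_pos': array([ 258.73530282, -568.92195366,  201.99404357]), 'orientation': array([ 2.64145836e+00, -1.70064915e+00,  3.30746354e-05]), 'ft_force': array([ 0.83297131, -0.09310501, -0.80662496]), 'moment': array([ 0.0635714 , -0.01211078, -0.00718047]), 'width': 87.71266703741902}
```

```bash
python3 - <<'E'
from h import *
z=np.load('top.npz'); W=cloud('top',z['d']); im=z['im']
save('crop_a',im[95:260,95:365],2.9)
def box(P,n):
    r=cv2.minAreaRect(P[:,:2].astype(np.float32)); c=cv2.boxPoints(r); e=max([(c[1]-c[0]),(c[2]-c[1])],key=np.linalg.norm)
    print(n,len(P),'ctr',np.round(r[0],1),'size',np.round(r[1]),'long dir deg',round(np.degrees(np.arctan2(e[1],e[0]))%180,1),'mean',P.mean(0).round(1))
def sel(x0,x1,y0,y1,z0,z1):
    return W[(W[...,0]>x0)&(W[...,0]<x1)&(W[...,1]>y0)&(W[...,1]<y1)&(W[...,2]>z0)&(W[...,2]<z1)]
box(sel(400,575,262,385,72,92),'fresh top')
box(sel(400,575,262,385,96,112),'fresh lug+skirt')
box(sel(400,510,262,385,94,112),'fresh lug')
box(sel(500,575,262,345,120,145),'wing')
box(sel(540,645,-75,90,76,93),'spent top')
box(sel(540,645,-75,90,98,118),'spent lug+')
box(sel(540,645,-75,90,94,118),'spent all hi')
box(sel(540,645,-110,110,25,42),'dock rim')
box(sel(540,650,-110,110,25,42),'dock rim')
box(sel(640,830,-160,160,55,75),'console')
box(sel(395,630,-395,-225,14,28),'tray rim')
box(sel(395,630,-395,-225,0,28),'tray')
# print spent heightmap
P=sel(540,645,-75,90,76,118)
for y in range(-70,85,8):
    s=P[(abs(P[:,1]-y)<4)]
    print(y,[ (int(np.median(s[abs(s[:,0]-x)<4,2])) if (abs(s[:,0]-x)<4).any() else 0) for x in range(552,640,8)])
E
```

```text
fresh top 603 ctr [491.7 325.7] size [ 66. 149.] long dir deg 159.6 mean [473.9 328.2  79.4]
fresh lug+skirt 230 ctr [507.7 311.9] size [ 56. 112.] long dir deg 174.2 mean [515.3 313.2 103.2]
fresh lug 78 ctr [486.4 325.8] size [22. 69.] long dir deg 148.2 mean [476.7 329.6 102.9]
wing 97 ctr [533.9 308.5] size [15. 53.] long dir deg 137.1 mean [533.9 308.2 132.5]
spent top 733 ctr [594.3   8. ] size [150.  65.] long dir deg 80.2 mean [592.5   1.9  85.4]
spent lug+ 160 ctr [595.8  20.4] size [105.  38.] long dir deg 76.9 mean [597.5  26.2 104.6]
spent all hi 194 ctr [586.6  11.3] size [132.  48.] long dir deg 73.4 mean [597.9  28.4 103.1]
dock rim 361 ctr [599.8   1.6] size [184. 100.] long dir deg 80.6 mean [588.1  -2.6  35. ]
dock rim 379 ctr [599.8   1.6] size [184. 100.] long dir deg 80.6 mean [ 5.909e+02 -5.000e-01  3.500e+01]
console 2800 ctr [723.1 -13.7] size [200. 151.] long dir deg 80.8 mean [722.2 -13.5  64.9]
tray rim 362 ctr [ 512.7 -309.8] size [210. 133.] long dir deg 13.9 mean [ 510.7 -311.5   20.6]
tray 2934 ctr [ 513.6 -310.6] size [233. 169.] long dir deg 0.4 mean 
[... 259 characters left out ...]
 85, 84, 85, 104, 107, 82, 86, 84, 85, 0]
-22 [0, 83, 86, 86, 107, 107, 89, 86, 87, 84, 0]
-14 [0, 85, 85, 85, 105, 108, 105, 87, 82, 81, 0]
-6 [0, 80, 87, 85, 105, 111, 109, 87, 88, 83, 0]
2 [0, 81, 85, 86, 88, 109, 102, 86, 86, 85, 0]
10 [0, 80, 86, 86, 88, 84, 87, 85, 89, 85, 0]
18 [0, 80, 84, 85, 84, 86, 86, 85, 84, 83, 0]
26 [0, 0, 84, 88, 85, 89, 82, 85, 85, 85, 0]
34 [0, 0, 82, 81, 85, 82, 86, 82, 85, 87, 85]
42 [0, 0, 86, 86, 87, 101, 100, 100, 98, 88, 90]
50 [0, 0, 80, 85, 96, 101, 100, 103, 99, 89, 85]
58 [0, 0, 0, 87, 92, 98, 98, 101, 97, 97, 86]
66 [0, 0, 0, 83, 86, 103, 99, 100, 102, 89, 84]
74 [0, 0, 0, 85, 86, 84, 88, 86, 86, 84, 86]
82 [0, 0, 0, 84, 84, 81, 81, 80, 81, 80, 0]
```

View pics/crop_a.png

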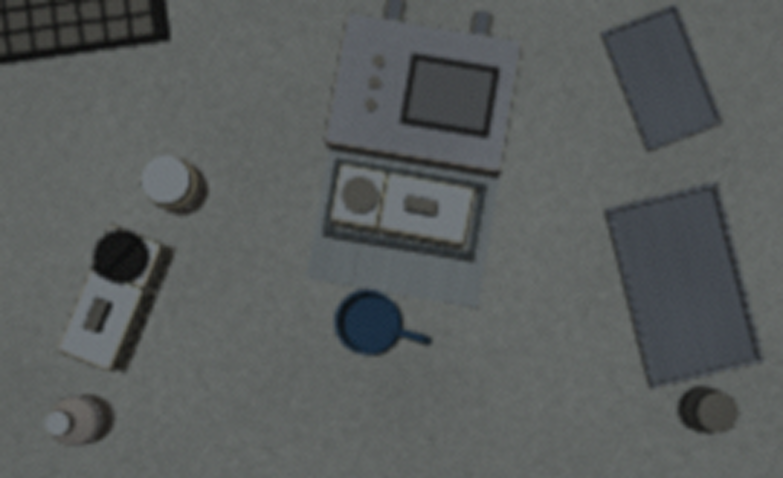

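View pics/side0.png

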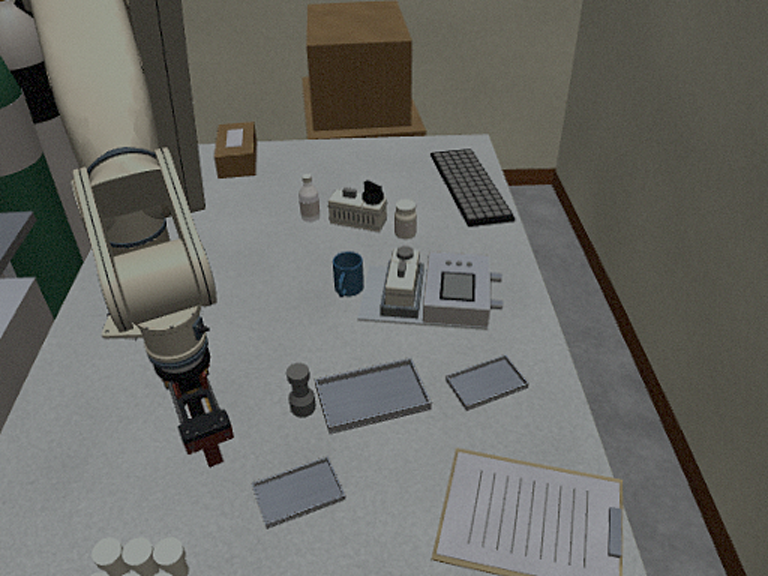

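Top crop: the fresh cassette is at left (crop 115,300), the spent one is in the dock (405,205), and the mug is below it. There are three tray-like plates: image px (326,120), (333,194) and (400,235, visible in the side view). The one at (333,194) measures 210 x 133 mm, against about 140 x 110 for the others, so it is the tray. The side view agrees, with that tray at (373,395) beside the flow head.

I'll move over the spent lug.

```bash
python3 -m inch '[{"tx":-2.45,"ty":-3.55},{"tx":-2.45,"ty":-3.55},{"tx":-2.45,"ty":-3.55},{"tx":-2.45,"ty":-3.55},{"tx":-2.45,"ty":-3.55},{"tx":-2.45,"ty":-3.55},{"tx":-2.45,"ty":-3.55},{"tx":-2.45,"ty":-3.55},{"tx":-2.45,"ty":-3.55},{"tx":-2.45,"ty":-3.55},{"tx":-2.45,"ty":-3.55},{"tx":-2.45,"ty":-3.55}]' && python3 -m inch '[{"tx":-2.45,"ty":-3.55},{"tx":-2.45,"ty":-3.55},{"tx":-2.45,"ty":-3.55,"jaw":0.6},{"az":-9.3,"jaw":0.6},{"az":-9.3,"jaw":0.6},{"az":-9.3,"jaw":0.6},{"az":-9.3,"jaw":0.6},{"az":-9.3,"jaw":0.6},{"az":-9.4,"jaw":0.6},{"jaw":0.6},{"jaw":0.6}]'
cat >> h.py <<'E'
def yaw():
    R=cv2.Rodrigues(np.array(get_obs()['orientation'],float))[0]; return np.degrees(np.arctan2(R[1,0],R[0,0])),np.degrees(np.arccos(-R[2,2]))
def to(x,y,z,psi=None):
    o=get_obs(); p=o['ee_pos']; a,tilt=yaw(); c,s=np.cos(np.radians(a)),np.sin(np.radians(a)); dx,dy=x-p[0],y-p[1]
    print('t',round(o['t'],2),'at',p.round(1),'yaw',a.round(1),'tilt',tilt.round(2),'| cm tx %.2f ty %.2f tz %.2f'%((dx*c+dy*s)/10,(dx*s-dy*c)/10,(p[2]-z)/10),'az',None if psi is None else round(a-psi,1),'w',round(o['width'],1),'F',o['ft_force'].round(1))
E
python3 -c "
from h import *
to(590.3,-13.7,89,-9.6)"
```

```text
t 1.2 at [ 258.7 -568.9  202. ] yaw -65.5 tilt 0.0 | cm tx -36.82 ty -53.16 tz 11.30 az -55.9 w 87.7 F [ 0.8 -0.1 -0.8]$[0]: bad value
```

```bash
python3 -m inch '[{"tx":-2.45,"ty":-3.55,"tz":0,"ax":0,"ay":0,"az":0,"jaw":1},{"tx":-2.45,"ty":-3.55,"tz":0,"ax":0,"ay":0,"az":0,"jaw":1},{"tx":-2.45,"ty":-3.55,"tz":0,"ax":0,"ay":0,"az":0,"jaw":1},{"tx":-2.45,"ty":-3.55,"tz":0,"ax":0,"ay":0,"az":0,"jaw":1},{"tx":-2.45,"ty":-3.55,"tz":0,"ax":0,"ay":0,"az":0,"jaw":1},{"tx":-2.45,"ty":-3.55,"tz":0,"ax":0,"ay":0,"az":0,"jaw":1},{"tx":-2.45,"ty":-3.55,"tz":0,"ax":0,"ay":0,"az":0,"jaw":1},{"tx":-2.45,"ty":-3.55,"tz":0,"ax":0,"ay":0,"az":0,"jaw":1},{"tx":-2.45,"ty":-3.55,"tz":0,"ax":0,"ay":0,"az":0,"jaw":1},{"tx":-2.45,"ty":-3.55,"tz":0,"ax":0,"ay":0,"az":0,"jaw":1},{"tx":-2.45,"ty":-3.55,"tz":0,"ax":0,"ay":0,"az":0,"jaw":1},{"tx":-2.45,"ty":-3.55,"tz":0,"ax":0,"ay":0,"az":0,"jaw":1}]'; python3 -c "
from h import *
to(590.3,-13.7,89,-9.6)"
```

```text
t: 2.7
ee_pos: [525.5, -123.7, 202.2]
orientation: [-2.641, 1.701, -0.001]
ft_force: [0.0, -0.6, 0.4]
width: 87.9
t 2.7 at [ 525.5 -123.7  202.2] yaw -65.5 tilt 0.03 | cm tx -7.33 ty -10.45 tz 11.32 az -55.9 w 87.9 F [ 0.  -0.6  0.4]
```

```bash
python3 -m inch '[{"tx":-2.45,"ty":-3.5,"tz":0,"ax":0,"ay":0,"az":0,"jaw":1},{"tx":-2.45,"ty":-3.5,"tz":0,"ax":0,"ay":0,"az":0,"jaw":1},{"tx":-2.45,"ty":-3.5,"tz":0,"ax":0,"ay":0,"az":0,"jaw":0.6},{"tx":0,"ty":0,"tz":0,"ax":0,"ay":0,"az":-9.3,"jaw":0.6},{"tx":0,"ty":0,"tz":0.8,"ax":0,"ay":0,"az":-9.3,"jaw":0.6},{"tx":0,"ty":0,"tz":0.8,"ax":0,"ay":0,"az":-9.3,"jaw":0.6},{"tx":0,"ty":0,"tz":0.8,"ax":0,"ay":0,"az":-9.3,"jaw":0.6},{"tx":0,"ty":0,"tz":0.8,"ax":0,"ay":0,"az":-9.3,"jaw":0.6},{"tx":0,"ty":0,"tz":0.8,"ax":0,"ay":0,"az":-9.4,"jaw":0.6},{"tx":0,"ty":0,"tz":0,"ax":0,"ay":0,"az":0,"jaw":0.6}]'; python3 - <<'E'
from h import *
to(590.3,-13.7,89,-9.6)
im,d=viewer.get_image('side'); np.savez('side1',im=im,d=d)
u,v=proj('side',[590,-14,110])[0].astype(int); print(u,v)
save('s1',im[v-60:v+60,u-80:u+80],5)
E
```

```text
t: 3.95
ee_pos: [589.5, -14.5, 161.4]
orientation: [3.13, -0.266, -0.002]
ft_force: [-0.4, 0.3, 0.4]
width: 52.5
t 3.95 at [589.5 -14.5 161.4] yaw -9.7 tilt 0.07 | cm tx 0.06 ty -0.09 tz 7.24 az -0.1 w 52.5 F [-0.4  0.3  0.4]
267 175
```

View pics/s1.png

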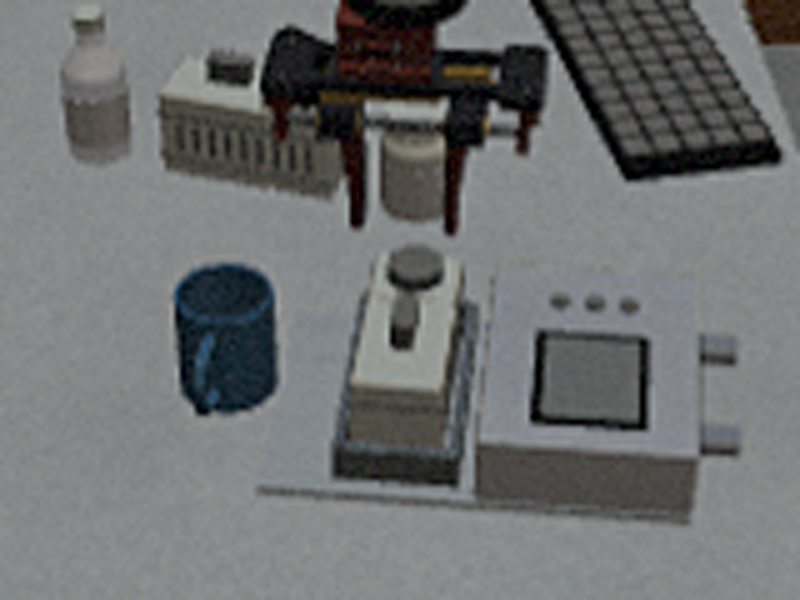

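Fingers are at (355,225) and (452,230). Their midpoint, 404, is right over the lug at (404,320). I'll descend, pinch and lift.

```bash
python3 -m inch '[{"tx":0,"ty":0,"tz":2,"ax":0,"ay":0,"az":0,"jaw":0.6},{"tx":0,"ty":0,"tz":2,"ax":0,"ay":0,"az":0,"jaw":0.6},{"tx":0,"ty":0,"tz":2,"ax":0,"ay":0,"az":0,"jaw":0.6},{"tx":0,"ty":0,"tz":1.1,"ax":0,"ay":0,"az":0,"jaw":0.6},{"tx":0,"ty":0,"tz":0,"ax":0,"ay":0,"az":0,"jaw":0},{"tx":0,"ty":0,"tz":0,"ax":0,"ay":0,"az":0,"jaw":0},{"tx":0,"ty":0,"tz":0,"ax":0,"ay":0,"az":0,"jaw":0},{"tx":0,"ty":0,"tz":0,"ax":0,"ay":0,"az":0,"jaw":0},{"tx":0,"ty":0,"tz":0,"ax":0,"ay":0,"az":0,"jaw":0},{"tx":0,"ty":0,"tz":0,"ax":0,"ay":0,"az":0,"jaw":0}]'; python3 -c "
from h import *
to(590.3,-13.7,214,-9.6)"
```

```text
t: 5.25
ee_pos: [590.0, -14.6, 91.1]
orientation: [3.13, -0.264, 0.0]
ft_force: [-0.7, -0.1, -0.6]
width: 0.7
t 5.25 at [590.  -14.6  91.1] yaw -9.6 tilt 0.01 | cm tx 0.01 ty -0.09 tz -12.29 az -0.0 w 0.7 F [-0.7 -0.1 -0.6]
```

The jaws closed on nothing. I'll look.

```bash
python3 - <<'E'
from h import *
im,d=viewer.get_image('side'); u,v=267,175
a=cv2.resize(im[v-45:v+45,u-50:u+50],None,fx=4,fy=4,interpolation=3)
im2,d2=viewer.get_image('top'); u2,v2=proj('top',[590,-14,110])[0].astype(int); print(u2,v2)
b=cv2.resize(im2[v2-45:v2+45,u2-50:u2+50],None,fx=4,fy=4,interpolation=3)
save('s2',np.clip(np.hstack([a,b])*1.5,0,255).astype(np.uint8))
z=np.load('side1.npz');W=cloud('side',z['d'])
P=W[(W[...,0]>545)&(W[...,0]<645)&(W[...,1]>-80)&(W[...,1]<85)&(W[...,2]>70)&(W[...,2]<150)]
for y in range(-74,85,8):
    s=P[(abs(P[:,1]-y)<4)]
    print(y,[ (int(np.median(s[abs(s[:,0]-x)<4,2])) if (abs(s[:,0]-x)<4).any() else 0) for x in range(552,640,8)])
E
```

```text
239 165
-74 [0, 0, 0, 0, 0, 84, 70, 78, 70, 0, 0]
-66 [71, 75, 76, 76, 79, 77, 79, 84, 77, 0, 0]
-58 [78, 81, 81, 82, 83, 85, 84, 83, 84, 0, 0]
-50 [83, 85, 83, 84, 84, 86, 86, 85, 83, 0, 0]
-42 [80, 85, 85, 85, 84, 84, 83, 84, 79, 0, 0]
-34 [0, 84, 84, 84, 89, 90, 85, 85, 81, 0, 0]
-26 [0, 83, 85, 85, 101, 103, 84, 87, 83, 0, 0]
-18 [0, 83, 83, 84, 108, 109, 85, 82, 85, 0, 0]
-10 [0, 0, 86, 86, 111, 109, 94, 84, 84, 80, 0]
-2 [0, 79, 84, 84, 109, 107, 108, 87, 84, 82, 0]
6 [0, 81, 81, 84, 108, 106, 85, 84, 82, 83, 0]
14 [0, 0, 83, 85, 0, 0, 0, 84, 84, 82, 0]
22 [0, 0, 83, 83, 83, 0, 0, 86, 83, 84, 0]
30 [0, 0, 84, 85, 83, 92, 93, 86, 89, 80, 75]
38 [0, 0, 84, 84, 85, 94, 99, 92, 86, 84, 84]
46 [0, 0, 85, 86, 96, 98, 97, 98, 98, 88, 80]
54 [0, 0, 84, 85, 83, 98, 98, 100, 98, 88, 83]
62 [0, 0, 0, 84, 93, 96, 98, 97, 97, 86, 85]
70 [0, 0, 78, 83, 84, 98, 98, 98, 98, 85, 84]
78 [0, 0, 0, 81, 83, 0, 0, 96, 0, 0, 82]
```

View pics/s2.png

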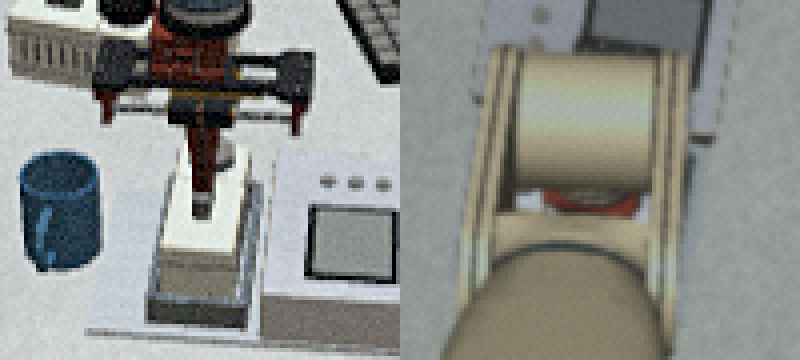

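```bash
python3 - <<'E'
from h import *
to(590.3,-13.7,214,-9.6)
f=lambda X:[(4*(p-[217,130])).round(0).tolist() for p in proj('side',X)]
print('tcp',f([[590,-14.6,91]]))
c=np.array([590.3,-13.7]);ux=np.array([.167,.986])
print('lug front bottom/top, rear top',f([[*(c-18*ux),86],[*(c-18*ux),110],[*(c+18*ux),110]]))
im,d=viewer.get_image('side'); W=cloud('side',d)
Y=W[130:220,217:317]
for r in range(35,56): print(r*4,[tuple(int(q) if q==q else 0 for q in Y[r,k]) for k in (48,50,52)])
E
```

```text
t 5.35 at [589.9 -14.6  91. ] yaw -9.6 tilt 0.0 | cm tx 0.02 ty -0.09 tz -12.30 az -0.0 w 0.5 F [0.6 0.3 0.3]
tcp [[202.0, 200.0]]
lug front bottom/top, rear top [[200.0, 217.0], [200.0, 195.0], [204.0, 169.0]]
140 [(580, -24, 162), (587, -27, 165), (594, -23, 162)]
144 [(580, -25, 159), (587, -23, 157), (594, -25, 159)]
148 [(581, -21, 152), (587, -23, 153), (594, -27, 156)]
152 [(581, -20, 147), (587, -25, 151), (594, -24, 150)]
156 [(581, -20, 143), (587, -22, 144), (594, -27, 148)]
160 [(581, -22, 140), (587, -21, 139), (594, -23, 140)]
164 [(581, -23, 137), (587, -24, 138), (594, -29, 141)]
168 [(580, -23, 133), (587, -25, 134), (594, -25, 134)]
172 [(580, -24, 129), (587, -22, 127), (594, -25, 129)]
176 [(581, -20, 122), (588, -20, 121), (594, -23, 123)]
180 [(581, -19, 117), (587, -22, 118), (594, -27, 122)]
184 [(581, -23, 116), (587, -23, 116), (594, -26, 117)]
188 [(580, -27, 114), (587, -23, 111), (594, -23, 111)]
192 [(580, -26, 109), (587, -26, 109), (594, -25, 108)]
196 [(580, -33, 110), (587, -30, 108), (593, -34, 110)]
200 [(580, -28, 103), (587, -23, 98), (594, -32, 105)]
204 [(580, -27, 97), (587, -32, 101), (594, -30, 99)]
208 [(580, -27, 93), (587, -29, 94), (594, -28, 93)]
212 [(580, -28, 89), (587, -31, 91), (594, -29, 89)]
216 [(580, -27, 84), (587, -32, 88), (594, -31, 87)]
220 [(580, -34, 85), (587, -34, 85), (594, -34, 84)]
```

```bash
python3 - <<'E'
from h import *
z=np.load('side1.npz'); W=cloud('side',z['d'])
print(proj('side',[[589.5,-14.5,161.4]]))
for x0,x1 in((540,575),(600,640)):
    m=(W[...,0]>x0)&(W[...,0]<x1)&(abs(W[...,1]+20)<15)&(W[...,2]>130)&(W[...,2]<230)
    P=W[m]; v,u=np.nonzero(m)
    for r in sorted(set(v))[-8:]: print(r,u[v==r].min(),u[v==r].max(),P[v==r].mean(0).round(0))
E
```

```text
[[267.39883729 163.5598414 ]]
153 257 259 [558. -21. 210.]
154 257 259 [558. -16. 203.]
155 257 259 [558. -21. 202.]
156 257 259 [558. -17. 195.]
157 257 259 [558. -20. 193.]
158 257 259 [558. -19. 189.]
159 257 259 [558. -18. 184.]
160 258 258 [558. -17. 179.]
154 276 277 [618. -32. 211.]
155 276 278 [619. -31. 207.]
156 276 278 [620. -31. 203.]
157 276 278 [620. -28. 196.]
158 276 278 [620. -28. 192.]
159 276 278 [620. -28. 189.]
160 276 277 [618. -31. 186.]
161 276 277 [618. -31. 183.]
```

Depth in the earlier side picture shows the fingertips about 18 mm higher than the reported TCP (z≈180 against 161). So the jaws closed just above the lug, and I'll go 18 mm lower.

```bash
python3 -m inch '[{"tx":0,"ty":0,"tz":-0.3,"ax":0,"ay":0,"az":0,"jaw":0.5},{"tx":0,"ty":0,"tz":0,"ax":0,"ay":0,"az":0,"jaw":0.5},{"tx":0,"ty":0,"tz":0,"ax":0,"ay":0,"az":0,"jaw":0.5},{"tx":0,"ty":0,"tz":0,"ax":0,"ay":0,"az":0,"jaw":0.5},{"tx":0,"ty":0,"tz":1,"ax":0,"ay":0,"az":0,"jaw":0.5},{"tx":0,"ty":0,"tz":0.9,"ax":0,"ay":0,"az":0,"jaw":0.5},{"tx":0,"ty":0,"tz":0,"ax":0,"ay":0,"az":0,"jaw":0},{"tx":0,"ty":0,"tz":0,"ax":0,"ay":0,"az":0,"jaw":0},{"tx":0,"ty":0,"tz":0,"ax":0,"ay":0,"az":0,"jaw":0},{"tx":0,"ty":0,"tz":0,"ax":0,"ay":0,"az":0,"jaw":0},{"tx":0,"ty":0,"tz":0,"ax":0,"ay":0,"az":0,"jaw":0}]'; python3 -c "
from h import *
print(ctrl.tcp_to_grasp);to(590.3,-13.7,195,-9.6)"
```

```text
t: 6.78
ee_pos: [590.0, -14.5, 75.1]
orientation: [-3.13, 0.264, -0.0]
ft_force: [-0.6, -0.3, -0.7]
width: 16.2
18.700000000000003
t 6.78 at [590.  -14.5  75.1] yaw -9.6 tilt 0.01 | cm tx 0.02 ty -0.09 tz -11.99 az -0.0 w 16.2 F [-0.6 -0.3 -0.7]
```

Gripped at 16.2 mm. I'll lift.

```bash
python3 -m inch '[{"tx":0,"ty":0,"tz":-0.5,"ax":0,"ay":0,"az":0,"jaw":0},{"tx":0,"ty":0,"tz":-1.5,"ax":0,"ay":0,"az":0,"jaw":0},{"tx":0,"ty":0,"tz":-2,"ax":0,"ay":0,"az":0,"jaw":0},{"tx":0,"ty":0,"tz":-2.5,"ax":0,"ay":0,"az":0,"jaw":0},{"tx":0,"ty":0,"tz":-2.5,"ax":0,"ay":0,"az":0,"jaw":0},{"tx":0,"ty":0,"tz":-2,"ax":0,"ay":0,"az":0,"jaw":0},{"tx":0,"ty":0,"tz":-1,"ax":0,"ay":0,"az":0,"jaw":0},{"tx":0,"ty":0,"tz":0,"ax":0,"ay":0,"az":0,"jaw":0}]'; python3 -c "
from h import *
to(491.3,-315.1,195,-76.1)"
```

```text
t: 7.78
ee_pos: [590.3, -14.6, 195.8]
orientation: [-3.13, 0.264, -0.002]
ft_force: [0.5, 0.2, -4.9]
width: 16.0
t 7.78 at [590.3 -14.6 195.8] yaw -9.6 tilt 0.08 | cm tx -4.72 ty 31.29 tz 0.08 az 66.5 w 16.0 F [ 0.5  0.2 -4.9]
```

```bash
python3 -m inch '[{"tx":-0.25,"ty":1.5,"tz":0,"ax":0,"ay":0,"az":0,"jaw":0},{"tx":-0.5,"ty":3,"tz":0,"ax":0,"ay":0,"az":0,"jaw":0},{"tx":-0.5,"ty":3.5,"tz":0,"ax":0,"ay":0,"az":0,"jaw":0},{"tx":-0.5,"ty":3.5,"tz":0,"ax":0,"ay":0,"az":0,"jaw":0},{"tx":-0.5,"ty":3.5,"tz":0,"ax":0,"ay":0,"az":0,"jaw":0},{"tx":-0.5,"ty":3.5,"tz":0,"ax":0,"ay":0,"az":0,"jaw":0},{"tx":-0.5,"ty":3.5,"tz":0,"ax":0,"ay":0,"az":0,"jaw":0},{"tx":-0.5,"ty":3.5,"tz":0,"ax":0,"ay":0,"az":0,"jaw":0},{"tx":-0.5,"ty":3,"tz":0,"ax":0,"ay":0,"az":0,"jaw":0},{"tx":-0.45,"ty":2.8,"tz":0,"ax":0,"ay":0,"az":0,"jaw":0},{"tx":0,"ty":0,"tz":0,"ax":0,"ay":0,"az":0,"jaw":0}]'; python3 -m inch '[{"tx":0,"ty":0,"tz":0,"ax":0,"ay":0,"az":5,"jaw":0},{"tx":0,"ty":0,"tz":0,"ax":0,"ay":0,"az":8.5,"jaw":0},{"tx":0,"ty":0,"tz":0,"ax":0,"ay":0,"az":8.5,"jaw":0},{"tx":0,"ty":0,"tz":0,"ax":0,"ay":0,"az":8.5,"jaw":0},{"tx":0,"ty":0,"tz":0,"ax":0,"ay":0,"az":8.5,"jaw":0},{"tx":0,"ty":0,"tz":0,"ax":0,"ay":0,"az":8.5,"jaw":0},{"tx":0,"ty":0,"tz":0,"ax":0,"ay":0,"az":8.5,"jaw":0},{"tx":0,"ty":0,"tz":0,"ax":0,"ay":0,"az":6.5,"jaw":0},{"tx":0,"ty":0,"tz":0,"ax":0,"ay":0,"az":4,"jaw":0},{"tx":0,"ty":0,"tz":0,"ax":0,"ay":0,"az":0,"jaw":0}]'; python3 - <<'E'
from h import *
to(491.3,-315.1,75,-76.1)
im,d=viewer.get_image('side'); W=cloud('side',d); save('s3',im[170:330,150:350],4)
for r in masks_of('side','spent_mid')[:1]:
    P=W[r['pixels']]; print(r['score'],np.nanpercentile(P,[3,50,97],axis=0).round())
E
```

```text
t: 9.15
ee_pos: [489.4, -317.2, 193.9]
orientation: [-3.13, 0.269, 0.003]
ft_force: [0.5, 0.3, -4.7]
width: 15.6
t: 10.4
ee_pos: [490.6, -314.7, 194.3]
orientation: [2.474, -1.936, -0.003]
ft_force: [0.0, 0.1, -5.4]
width: 15.6
t 10.4 at [ 490.6 -314.7  194.3] yaw -76.1 tilt 0.1 | cm tx 0.06 ty -0.06 tz 11.93 az 0.0 w 15.6 F [ 0.   0.1 -5.4]
0.68 [[ 438. -357.   21.]
 [ 515. -332.  189.]
 [ 586. -225.  219.]]
```

View pics/s3.png

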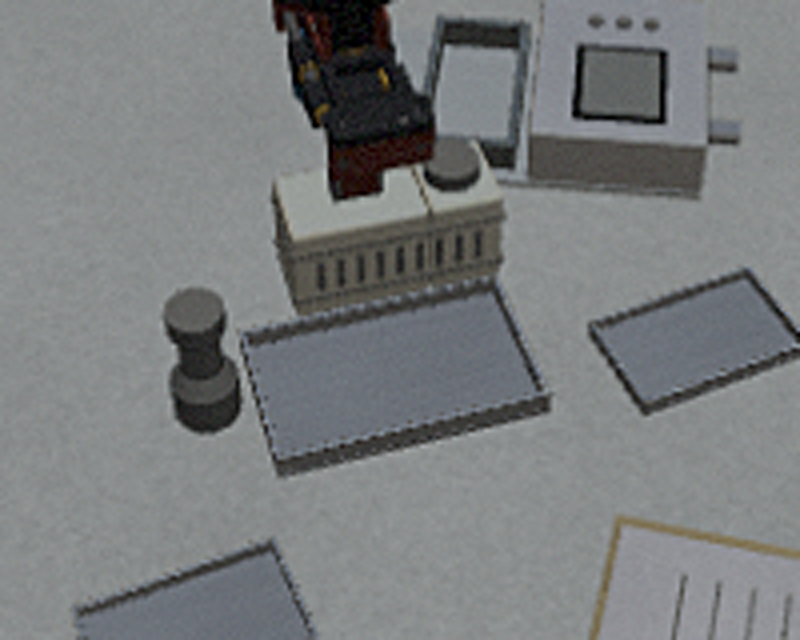

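The cassette hangs level and aligned over the large tray (crop 390,380), and the flow head (200,360) is clear. I'll lower it and let go.

```bash
python3 -m inch '[{"tx":0,"ty":0,"tz":1.5,"ax":0,"ay":0,"az":0,"jaw":0},{"tx":0,"ty":0,"tz":2.5,"ax":0,"ay":0,"az":0,"jaw":0},{"tx":0,"ty":0,"tz":2.5,"ax":0,"ay":0,"az":0,"jaw":0},{"tx":0,"ty":0,"tz":2.5,"ax":0,"ay":0,"az":0,"jaw":0},{"tx":0,"ty":0,"tz":1.5,"ax":0,"ay":0,"az":0,"jaw":0},{"tx":0,"ty":0,"tz":0.8,"ax":0,"ay":0,"az":0,"jaw":0},{"tx":0,"ty":0,"tz":0.4,"ax":0,"ay":0,"az":0,"jaw":0},{"tx":0,"ty":0,"tz":0.2,"ax":0,"ay":0,"az":0,"jaw":0},{"tx":0,"ty":0,"tz":0,"ax":0,"ay":0,"az":0,"jaw":0}]'; python3 -c "
from h import *
to(491.3,-315.1,75,-76.1)"
```

```text
t: 11.62
ee_pos: [491.5, -315.5, 76.5]
orientation: [-2.473, 1.937, -0.001]
ft_force: [0.5, -0.1, -4.6]
width: 15.7
t 11.62 at [ 491.5 -315.5   76.5] yaw -76.1 tilt 0.05 | cm tx -0.04 ty 0.01 tz 0.15 az -0.0 w 15.7 F [ 0.5 -0.1 -4.6]
```

```bash
python3 -m inch '[{"tx":0,"ty":0,"tz":0.2,"ax":0,"ay":0,"az":0,"jaw":0},{"tx":0,"ty":0,"tz":0.05,"ax":0,"ay":0,"az":0,"jaw":0},{"tx":0,"ty":0,"tz":0,"ax":0,"ay":0,"az":0,"jaw":0.5},{"tx":0,"ty":0,"tz":0,"ax":0,"ay":0,"az":0,"jaw":0.5},{"tx":0,"ty":0,"tz":0,"ax":0,"ay":0,"az":0,"jaw":0.5},{"tx":0,"ty":0,"tz":0,"ax":0,"ay":0,"az":0,"jaw":0.5},{"tx":0,"ty":0,"tz":-1,"ax":0,"ay":0,"az":0,"jaw":0.5},{"tx":0,"ty":0,"tz":-3,"ax":0,"ay":0,"az":0,"jaw":0.5},{"tx":0,"ty":0,"tz":-4,"ax":0,"ay":0,"az":0,"jaw":0.5},{"tx":0,"ty":0,"tz":-4,"ax":0,"ay":0,"az":0,"jaw":0.5},{"tx":0,"ty":0,"tz":0,"ax":0,"ay":0,"az":0,"jaw":0.5}]'; python3 - <<'E'
from h import *
to(471.1,333.4,195,69.6)
im,d=viewer.get_image('side'); W=cloud('side',d)
r=masks_of('side','spent_mid')[0]; P=W[r['pixels']]; print(r['score'],np.nanpercentile(P,[3,50,97],axis=0).round())
P=W[(W[...,0]>400)&(W[...,0]<620)&(abs(W[...,1]+310)<80)&(W[...,2]>78)&(W[...,2]<92)]
print(cv2.minAreaRect(P[:,:2].astype(np.float32)),P.mean(0))
im,d=viewer.get_image('top'); W=cloud('top',d)
P=W[(abs(W[...,0]-594)<65)&(abs(W[...,1]-8)<110)&(W[...,2]>25)&(W[...,2]<45)]; print('dock rim',len(P),cv2.minAreaRect(P[:,:2].astype(np.float32)),np.percentile(P,[1,99],axis=0).round())
np.savez('top2',im=im,d=d)
E
```

```text
t: 13.0
ee_pos: [493.2, -316.6, 197.5]
orientation: [-2.473, 1.937, -0.011]
ft_force: [0.4, -0.6, -0.8]
width: 44.0
t 13.0 at [ 493.2 -316.6  197.5] yaw -76.1 tilt 0.41 | cm tx -63.64 ty -13.42 tz 0.25 az -145.7 w 44.0 F [ 0.4 -0.6 -0.8]
0.64 [[ 441. -357.   12.]
 [ 514. -331.   78.]
 [ 584. -285.  104.]]
((513.2039794921875, -311.43463134765625), (149.48696899414062, 67.94818115234375), 14.534112930297852) [ 506.59652526 -321.63871927   83.34094474]
dock rim 439 ((600.7243041992188, 0.3124542236328125), (187.96763610839844, 102.15084075927734), 81.03114318847656) [[542. -84.  26.]
 [656.  96.  44.]]
```

Spent cassette stands in the tray, centre (513,-311), yaw 14.5°. I'll go to the fresh one.

```bash
python3 -m inch '[{"tx":-2.5,"ty":-0.5,"tz":0,"ax":0,"ay":0,"az":0,"jaw":0.5},{"tx":-4.4,"ty":-0.9,"tz":0,"ax":0,"ay":0,"az":0,"jaw":0.5},{"tx":-4.4,"ty":-0.9,"tz":0,"ax":0,"ay":0,"az":0,"jaw":0.5},{"tx":-4.4,"ty":-0.9,"tz":0,"ax":0,"ay":0,"az":0,"jaw":0.5},{"tx":-4.4,"ty":-0.9,"tz":0,"ax":0,"ay":0,"az":0,"jaw":0.5},{"tx":-4.4,"ty":-0.9,"tz":0,"ax":0,"ay":0,"az":0,"jaw":0.5},{"tx":-4.4,"ty":-0.9,"tz":0,"ax":0,"ay":0,"az":0,"jaw":0.5},{"tx":-4.4,"ty":-0.9,"tz":0,"ax":0,"ay":0,"az":0,"jaw":0.5},{"tx":-4.4,"ty":-0.9,"tz":0,"ax":0,"ay":0,"az":0,"jaw":0.5},{"tx":-4.4,"ty":-0.9,"tz":0,"ax":0,"ay":0,"az":0,"jaw":0.5},{"tx":-4.4,"ty":-0.9,"tz":0,"ax":0,"ay":0,"az":0,"jaw":0.5},{"tx":-4.4,"ty":-0.9,"tz":0,"ax":0,"ay":0,"az":0,"jaw":0.5}]'; python3 -m inch '[{"tx":-4.4,"ty":-0.9,"tz":0,"ax":0,"ay":0,"az":0,"jaw":0.5},{"tx":-4.4,"ty":-1,"tz":0,"ax":0,"ay":0,"az":0,"jaw":0.5},{"tx":-4,"ty":-1,"tz":0,"ax":0,"ay":0,"az":0,"jaw":0.5},{"tx":0,"ty":0,"tz":0,"ax":0,"ay":0,"az":-5.7,"jaw":0.5},{"tx":0,"ty":0,"tz":0,"ax":0,"ay":0,"az":-10,"jaw":0.5},{"tx":0,"ty":0,"tz":0,"ax":0,"ay":0,"az":-10,"jaw":0.5},{"tx":0,"ty":0,"tz":0,"ax":0,"ay":0,"az":-10,"jaw":0.5},{"tx":0,"ty":0,"tz":0,"ax":0,"ay":0,"az":-10,"jaw":0.5},{"tx":0,"ty":0,"tz":0,"ax":0,"ay":0,"az":-10,"jaw":0.5},{"tx":0,"ty":0,"tz":0,"ax":0,"ay":0,"az":-10,"jaw":0.5},{"tx":0,"ty":0,"tz":0,"ax":0,"ay":0,"az":-10,"jaw":0.5},{"tx":0,"ty":0,"tz":0,"ax":0,"ay":0,"az":-10,"jaw":0.5}]'; python3 -m inch '[{"tx":0,"ty":0,"tz":0,"ax":0,"ay":0,"az":-10,"jaw":0.5},{"tx":0,"ty":0,"tz":0,"ax":0,"ay":0,"az":-10,"jaw":0.5},{"tx":0,"ty":0,"tz":0,"ax":0,"ay":0,"az":-10,"jaw":0.5},{"tx":0,"ty":0,"tz":0,"ax":0,"ay":0,"az":-10,"jaw":0.5},{"tx":0,"ty":0,"tz":0,"ax":0,"ay":0,"az":-10,"jaw":0.5},{"tx":0,"ty":0,"tz":0,"ax":0,"ay":0,"az":-10,"jaw":0.5},{"tx":0,"ty":0,"tz":0,"ax":0,"ay":0,"az":0,"jaw":0.5}]'; python3 - <<'E'
from h import *
to(471,333.2,130,69.6)
z=np.load('top2.npz'); W=cloud('top',z['d'])
def sel(W,x0,x1,y0,y1,z0,z1): return W[(W[...,0]>x0)&(W[...,0]<x1)&(W[...,1]>y0)&(W[...,1]<y1)&(W[...,2]>z0)&(W[...,2]<z1)]
def box(P,n): print(n,len(P),*[np.round(q,1) for q in cv2.minAreaRect(P[:,:2].astype(np.float32))],P.mean(0).round(1))
box(sel(W,400,575,262,385,72,92),'fresh top'); box(sel(W,500,575,262,345,120,145),'wing')
box(sel(W,440,502,310,360,97,112),'lug')
im,d=viewer.get_image('side'); W=cloud('side',d)
box(sel(W,400,575,262,385,73,90),'fresh top side'); box(sel(W,440,502,310,360,96,112),'lug side');box(sel(W,500,575,262,345,117,145),'wing side')
E
```

```text
t: 14.65
ee_pos: [468.2, 205.7, 192.3]
orientation: [2.472, -1.935, -0.002]
ft_force: [0.6, -0.6, -0.6]
width: 43.9
t: 16.15
ee_pos: [465.8, 335.0, 192.1]
orientation: [3.129, 0.271, -0.004]
ft_force: [-0.9, 0.8, 0.2]
width: 43.9
t: 17.02
ee_pos: [466.1, 335.0, 192.3]
orientation: [-2.581, -1.79, 0.004]
ft_force: [0.2, 0.2, -0.5]
width: 44.0
t 17.02 at [466.1 335.  192.3] yaw 69.5 tilt 0.14 | cm tx -0.00 ty 0.52 tz 6.23 az -0.1 w 44.0 F [ 0.2  0.2 -0.5]
fresh top 602 [491.6 325. ] [ 65.7 148.6] 69.4 [474.3 328.1  79.7]
wing 98 [534.3 309.2] [15.2 53. ] 46.2 [533.7 308.5 131.8]
lug 62 [471.2 333.5] [16.4 34.1] 69.5 [471.4 332.9 103.8]
fresh top side 209 [488.5 320.5] [ 64.4 148.8] 69.1 [483.5 314.3  77.9]
lug side 24 [469. 330.] [21.9 34.4] 65.0 [470.4 329.5  99.8]
wing side 57 [533.5 305.2] [18.7 56.6] 50.7 [533.6 303.4 126.2]
```

```bash
python3 -m inch '[{"tx":0,"ty":0.5,"tz":1.5,"ax":0,"ay":0,"az":0,"jaw":0.5},{"tx":0,"ty":0,"tz":2.5,"ax":0,"ay":0,"az":0,"jaw":0.5},{"tx":0,"ty":0,"tz":2.5,"ax":0,"ay":0,"az":0,"jaw":0.5},{"tx":0,"ty":0,"tz":2.5,"ax":0,"ay":0,"az":0,"jaw":0.5},{"tx":0,"ty":0,"tz":2,"ax":0,"ay":0,"az":0,"jaw":0.5},{"tx":0,"ty":0,"tz":1.3,"ax":0,"ay":0,"az":0,"jaw":0.5},{"tx":0,"ty":0,"tz":0,"ax":0,"ay":0,"az":0,"jaw":0.5},{"tx":0,"ty":0,"tz":0,"ax":0,"ay":0,"az":0,"jaw":0},{"tx":0,"ty":0,"tz":0,"ax":0,"ay":0,"az":0,"jaw":0},{"tx":0,"ty":0,"tz":0,"ax":0,"ay":0,"az":0,"jaw":0},{"tx":0,"ty":0,"tz":0,"ax":0,"ay":0,"az":0,"jaw":0},{"tx":0,"ty":0,"tz":0,"ax":0,"ay":0,"az":0,"jaw":0}]'; python3 -c "
from h import *
to(471.2,333.4,190,69.5)"
```

```text
t: 18.58
ee_pos: [472.8, 333.6, 71.0]
orientation: [-2.58, -1.792, -0.002]
ft_force: [-0.2, 1.0, 4.5]
width: 15.7
t 18.57 at [472.8 333.6  71. ] yaw 69.6 tilt 0.06 | cm tx -0.08 ty -0.14 tz -11.90 az 0.1 w 15.7 F [-0.2  1.   4.5]
```

```bash
python3 -m inch '[{"tx":0,"ty":0,"tz":-0.5,"ax":0,"ay":0,"az":0,"jaw":0},{"tx":0,"ty":0,"tz":-1.5,"ax":0,"ay":0,"az":0,"jaw":0},{"tx":0,"ty":0,"tz":-2.5,"ax":0,"ay":0,"az":0,"jaw":0},{"tx":0,"ty":0,"tz":-2.5,"ax":0,"ay":0,"az":0,"jaw":0},{"tx":0,"ty":0,"tz":-2.5,"ax":0,"ay":0,"az":0,"jaw":0},{"tx":0,"ty":0,"tz":-2,"ax":0,"ay":0,"az":0,"jaw":0},{"tx":0,"ty":0,"tz":-1,"ax":0,"ay":0,"az":0,"jaw":0},{"tx":0,"ty":0,"tz":0,"ax":0,"ay":0,"az":0,"jaw":0}]'; python3 - <<'E'
from h import *
z=np.load('top2.npz'); W=cloud('top',z['d'])
P=W[(abs(W[...,0]-594)<80)&(abs(W[...,1]-8)<120)]
for deg in(-9.0,-9.5,-10):
    a=np.radians(deg); ux=np.array([np.cos(a),np.sin(a)]); uy=np.array([-ux[1],ux[0]])
    q=P[:,:2]-[594,8]; u=q@ux; v=q@uy; rim=(P[:,2]>31)&(P[:,2]<41)&(abs(u)<47)
    fl=(P[:,2]>0)&(P[:,2]<13)&(abs(u)<37)&(abs(v)<78)
    print(deg,'rim u',np.percentile(u[rim],[1,99]).round(1),'v',np.percentile(v[rim],[1,99]).round(1),'floor u',np.percentile(u[fl],[2,98]).round(1),'v',np.percentile(v[fl],[2,98]).round(1))
    for nm,m in(('left',rim&(u<-30)&(abs(v)<70)),('right',rim&(u>30)&(abs(v)<70))): 
        k=np.polyfit(v[m],u[m],1); print(nm,m.sum(),'mean u',u[m].mean().round(1),'slope deg',np.degrees(k[0]).round(2))
    for nm,m in(('near',rim&(v<-70)&(abs(u)<30)),('far',rim&(v>70)&(abs(u)<30))): print(nm,m.sum(),'mean v',v[m].mean().round(1))
to(0,0,0)
E
```

```text
t: 19.58
ee_pos: [472.6, 333.3, 196.1]
orientation: [2.581, 1.792, 0.001]
ft_force: [0.3, -1.4, -7.1]
width: 15.7
-9.0 rim u [-43.   44.9] v [-86.8  86. ] floor u [-31.2  35.5] v [-75.1  75.1]
left 90 mean u -39.2 slope deg 0.21
right 89 mean u 40.8 slope deg 0.32
near 36 mean v -83.2
far 40 mean v 82.2
-9.5 rim u [-42.8  44.9] v [-86.7  86. ] floor u [-30.9  35.7] v [-75.1  75.1]
left 90 mean u -39.1 slope deg -0.28
right 89 mean u 40.8 slope deg -0.18
near 36 mean v -83.2
far 40 mean v 82.2
-10 rim u [-43.1  45. ] v [-86.5  86.1] floor u [-30.9  35.6] v [-74.7  75.2]
left 90 mean u -39.1 slope deg -0.78
right 90 mean u 40.8 slope deg -0.7
near 36 mean v -83.2
far 41 mean v 82.2
t 19.57 at [472.6 333.3 196.1] yaw 69.5 tilt 0.05 | cm tx -47.74 ty -32.63 tz 19.61 az None w 15.7 F [ 0.3 -1.4 -7.1]
```

```bash
python3 -m inch '[{"tx":-1.2,"ty":1.1,"tz":0,"ax":0,"ay":0,"az":0,"jaw":0},{"tx":-2.5,"ty":2.3,"tz":0,"ax":0,"ay":0,"az":0,"jaw":0},{"tx":-2.5,"ty":2.3,"tz":0,"ax":0,"ay":0,"az":0,"jaw":0},{"tx":-2.5,"ty":2.3,"tz":0,"ax":0,"ay":0,"az":0,"jaw":0},{"tx":-2.5,"ty":2.3,"tz":0,"ax":0,"ay":0,"az":0,"jaw":0},{"tx":-2.5,"ty":2.3,"tz":0,"ax":0,"ay":0,"az":0,"jaw":0},{"tx":-2.5,"ty":2.3,"tz":0,"ax":0,"ay":0,"az":0,"jaw":0},{"tx":-2.5,"ty":2.3,"tz":0,"ax":0,"ay":0,"az":0,"jaw":0},{"tx":-2.5,"ty":2.3,"tz":0,"ax":0,"ay":0,"az":0,"jaw":0},{"tx":-2,"ty":1.9,"tz":0,"ax":0,"ay":0,"az":0,"jaw":0},{"tx":-1,"ty":1,"tz":0,"ax":0,"ay":0,"az":0,"jaw":0}]'; python3 -m inch '[{"tx":0,"ty":0,"tz":0,"ax":0,"ay":0,"az":4,"jaw":0},{"tx":0,"ty":0,"tz":0,"ax":0,"ay":0,"az":8,"jaw":0},{"tx":0,"ty":0,"tz":0,"ax":0,"ay":0,"az":9,"jaw":0},{"tx":0,"ty":0,"tz":0,"ax":0,"ay":0,"az":9,"jaw":0},{"tx":0,"ty":0,"tz":0,"ax":0,"ay":0,"az":9,"jaw":0},{"tx":0,"ty":0,"tz":0,"ax":0,"ay":0,"az":9,"jaw":0},{"tx":0,"ty":0,"tz":0,"ax":0,"ay":0,"az":9,"jaw":0},{"tx":0,"ty":0,"tz":0,"ax":0,"ay":0,"az":9,"jaw":0},{"tx":0,"ty":0,"tz":0,"ax":0,"ay":0,"az":8,"jaw":0},{"tx":0,"ty":0,"tz":0,"ax":0,"ay":0,"az":4.8,"jaw":0},{"tx":0,"ty":0,"tz":0,"ax":0,"ay":0,"az":0,"jaw":0}]'; python3 -c "
from h import *
to(598.1,27.7,75,-9.3)"
```

```text
t: 20.95
ee_pos: [597.5, 26.2, 194.4]
orientation: [-2.581, -1.789, 0.003]
ft_force: [0.0, 0.1, -7.5]
width: 15.6
t: 22.32
ee_pos: [597.3, 28.4, 194.9]
orientation: [-3.131, 0.252, 0.002]
ft_force: [-0.1, -0.8, -6.5]
width: 15.7
t 22.32 at [597.3  28.4 194.9] yaw -9.2 tilt 0.07 | cm tx 0.09 ty 0.05 tz 11.99 az 0.1 w 15.7 F [-0.1 -0.8 -6.5]
```

```bash
python3 -m inch '[{"tx":0.1,"ty":0.05,"tz":1,"ax":0,"ay":0,"az":0,"jaw":0},{"tx":0,"ty":0,"tz":2,"ax":0,"ay":0,"az":0,"jaw":0},{"tx":0,"ty":0,"tz":2,"ax":0,"ay":0,"az":0,"jaw":0},{"tx":0,"ty":0,"tz":1.5,"ax":0,"ay":0,"az":0,"jaw":0},{"tx":0,"ty":0,"tz":0.6,"ax":0,"ay":0,"az":0,"jaw":0},{"tx":0,"ty":0,"tz":0,"ax":0,"ay":0,"az":0,"jaw":0}]'; python3 - <<'E'
from h import *
to(598.1,27.7,77,-9.3)
im,d=viewer.get_image('side'); W=cloud('side',d); np.savez('side4',im=im,d=d)
save('s4',im[120:230,215:345],6)
# box end face bottom / dock: draw predictions
a=np.radians(-9.3); ux=np.array([np.cos(a),np.sin(a)]); uy=np.array([-ux[1],ux[0]])
P=W[(abs(W[...,0]-590)<60)&(abs(W[...,1])<110)&(W[...,2]>52)&(W[...,2]<120)]
q=P[:,:2]-[594.8,7.4]; u=q@ux; v=q@uy
face=(P[:,2]>60)&(P[:,2]<115)&(v<-60); print('end face v',np.median(v[face]).round(1),'u',np.percentile(u[face],[2,50,98]).round(1),face.sum())
E
```

```text
t: 23.08
ee_pos: [598.7, 27.7, 124.2]
orientation: [3.131, -0.253, -0.001]
ft_force: [0.1, -0.3, -5.9]
width: 16.0
t 23.07 at [598.7  27.7 124.2] yaw -9.2 tilt 0.03 | cm tx -0.06 ty 0.01 tz 4.72 az 0.1 w 16.0 F [ 0.1 -0.3 -5.9]
end face v -72.6 u [-28.4   6.   66.6] 268
```

View pics/s4.png

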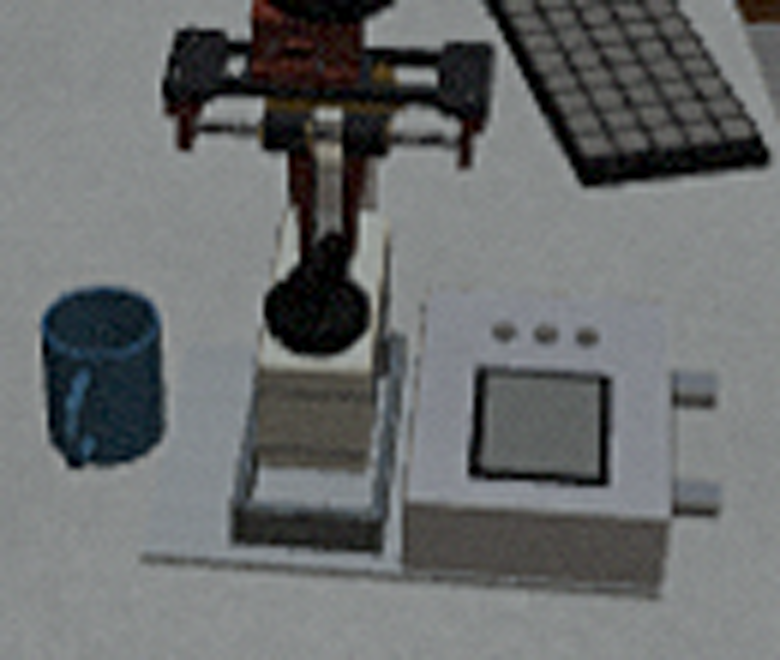

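```bash
python3 - <<'E'
from h import *
z=np.load('side4.npz'); W=cloud('side',z['d'])
a=np.radians(-9.3); ux=np.array([np.cos(a),np.sin(a)]); uy=np.array([-ux[1],ux[0]])
P=W[np.isfinite(W[...,0])]; q=P[:,:2]-[594.8,7.4]; u=q@ux; v=q@uy; h=P[:,2]
m=(abs(u)<24)&(v<-55)&(v>-100)
f=m&(h>65)&(h<112); print('box face',np.percentile(v[f],[10,50,90]).round(1))
g=m&(h>10)&(h<31)&(v<-78); print('wall outer face (exp -87)',np.percentile(v[g],[10,50,90]).round(1),g.sum())
for lo,hi in((70,90),(90,112)):
    s=(abs(u)<50)&(abs(v+75)<8)&(h>lo)&(h<hi); print('u extent',np.percentile(u[s],[1,99]).round(1))
s=(abs(u)<60)&(abs(v)<70)&(h>31)&(h<42); print('rim u',np.percentile(u[s],[1,99]).round(1)); k=s&(u>30);print(u[k].mean().round(1),k.sum()); k=s&(u<-30);print(u[k].mean().round(1),k.sum())
E
```

```text
box face [-75.3 -72.6 -69.5]
wall outer face (exp -87) [-90.4 -86.8 -84.2] 67
u extent [-28.7  32.9]
u extent [-28.3  32.2]
rim u [-44.3  43.5]
39.6 56
-40.4 30
```

The pictured box sits about 2 mm off in both directions, within the 4 mm spare. I'll nudge it and lower.

```bash
python3 -m inch '[{"tx":-0.2,"ty":0.2,"tz":0.3,"ax":0,"ay":0,"az":0,"jaw":0},{"tx":0,"ty":0,"tz":1,"ax":0,"ay":0,"az":0,"jaw":0},{"tx":0,"ty":0,"tz":1,"ax":0,"ay":0,"az":0,"jaw":0},{"tx":0,"ty":0,"tz":1,"ax":0,"ay":0,"az":0,"jaw":0},{"tx":0,"ty":0,"tz":0.7,"ax":0,"ay":0,"az":0,"jaw":0},{"tx":0,"ty":0,"tz":0.3,"ax":0,"ay":0,"az":0,"jaw":0},{"tx":0,"ty":0,"tz":0,"ax":0,"ay":0,"az":0,"jaw":0}]'; python3 -c "
from h import *
to(598.1,27.7,77,-9.3)"
```

```text
t: 24.0
ee_pos: [596.4, 26.0, 81.3]
orientation: [3.131, -0.253, -0.0]
ft_force: [-0.4, -0.3, -6.4]
width: 15.8
t 24.0 at [596.4  26.   81.3] yaw -9.2 tilt 0.01 | cm tx 0.14 ty -0.19 tz 0.43 az 0.1 w 15.8 F [-0.4 -0.3 -6.4]
```

```bash
python3 -m inch '[{"tx":0,"ty":0,"tz":0.3,"ax":0,"ay":0,"az":0,"jaw":0},{"tx":0,"ty":0,"tz":0.15,"ax":0,"ay":0,"az":0,"jaw":0},{"tx":0,"ty":0,"tz":0,"ax":0,"ay":0,"az":0,"jaw":0}]'; python3 -m inch '[{"tx":0,"ty":0,"tz":0,"ax":0,"ay":0,"az":0,"jaw":0.5},{"tx":0,"ty":0,"tz":0,"ax":0,"ay":0,"az":0,"jaw":0.5},{"tx":0,"ty":0,"tz":0,"ax":0,"ay":0,"az":0,"jaw":0.5},{"tx":0,"ty":0,"tz":0,"ax":0,"ay":0,"az":0,"jaw":0.5},{"tx":0,"ty":0,"tz":-1.5,"ax":0,"ay":0,"az":0,"jaw":0.5},{"tx":0,"ty":0,"tz":-3,"ax":0,"ay":0,"az":0,"jaw":0.5},{"tx":0,"ty":0,"tz":-4,"ax":0,"ay":0,"az":0,"jaw":0.5},{"tx":0,"ty":0,"tz":-2,"ax":0,"ay":0,"az":0,"jaw":0.5},{"tx":0,"ty":0,"tz":0,"ax":0,"ay":0,"az":0,"jaw":0.5}]'; python3 - <<'E'
from h import *
to(587.4,-38,180,-32)
im,d=viewer.get_image('side'); W=cloud('side',d)
a=np.radians(-9.3); ux=np.array([np.cos(a),np.sin(a)]); uy=np.array([-ux[1],ux[0]])
P=W[np.isfinite(W[...,0])]; q=P[:,:2]-[594.8,7.4]; u=q@ux; v=q@uy; h=P[:,2]
t=(abs(u)<40)&(abs(v)<85)&(h>60)&(h<96)&(abs(v)>-1)
tt=t&(abs(v)<15); print('top z',np.median(h[(abs(u)<20)&(abs(u)>11)&(abs(v)<8)&(h<100)]))
f=(abs(u)<24)&(v<-60)&(v>-95)&(h>42)&(h<75); print('face v',np.median(v[f]).round(1))
w=(abs(u)<40)&(v<-5)&(v>-85)&(h>122)&(h<150); Q=P[w]; print('wing',len(Q),cv2.minAreaRect(Q[:,:2].astype(np.float32)),Q.mean(0).round(1))
E
```

```text
t: 24.38
ee_pos: [596.8, 26.1, 77.4]
orientation: [-3.131, 0.253, -0.001]
ft_force: [1.9, 1.2, -3.1]
width: 15.8
t: 25.5
ee_pos: [597.9, 26.0, 184.6]
orientation: [-3.131, 0.253, -0.007]
ft_force: [-0.7, 0.2, -0.3]
width: 44.0
t 25.5 at [597.9  26.  184.6] yaw -9.2 tilt 0.27 | cm tx -0.01 ty 6.49 tz 0.46 az 22.8 w 44.0 F [-0.7  0.2 -0.3]
top z 87.63709807806447
face v -74.3
wing 78 ((588.410888671875, -38.96104049682617), (55.291133880615234, 16.963802337646484), 59.25715255737305) [586.6 -43.  134.7]
```

Fresh cassette is down (top z≈87, face as predicted). The wing points along 59° at about (587,-39). I'll position over the cap with the wrist wound back so one grip covers the whole turn.

```bash
python3 -m inch '[{"tx":0,"ty":2,"tz":0,"ax":0,"ay":0,"az":0,"jaw":0.6},{"tx":0,"ty":2.5,"tz":0,"ax":0,"ay":0,"az":0,"jaw":0.6},{"tx":0,"ty":2,"tz":0,"ax":0,"ay":0,"az":0,"jaw":0.6},{"tx":0,"ty":0,"tz":0,"ax":0,"ay":0,"az":-7,"jaw":0.6},{"tx":0,"ty":0,"tz":0,"ax":0,"ay":0,"az":-10,"jaw":0.6},{"tx":0,"ty":0,"tz":0,"ax":0,"ay":0,"az":-10,"jaw":0.6},{"tx":0,"ty":0,"tz":0,"ax":0,"ay":0,"az":-10,"jaw":0.6},{"tx":0,"ty":0,"tz":0,"ax":0,"ay":0,"az":-10,"jaw":0.6},{"tx":0,"ty":0,"tz":0,"ax":0,"ay":0,"az":-10,"jaw":0.6},{"tx":0,"ty":0,"tz":0,"ax":0,"ay":0,"az":-10,"jaw":0.6},{"tx":0,"ty":0,"tz":0,"ax":0,"ay":0,"az":-10,"jaw":0.6},{"tx":0,"ty":0,"tz":0,"ax":0,"ay":0,"az":-10,"jaw":0.6}]'; python3 -m inch '[{"tx":0,"ty":0,"tz":0,"ax":0,"ay":0,"az":-10,"jaw":0.6},{"tx":0,"ty":0,"tz":0,"ax":0,"ay":0,"az":-10,"jaw":0.6},{"tx":0,"ty":0,"tz":0,"ax":0,"ay":0,"az":-10,"jaw":0.6},{"tx":0,"ty":0,"tz":0,"ax":0,"ay":0,"az":-10,"jaw":0.6},{"tx":0,"ty":0,"tz":0,"ax":0,"ay":0,"az":-10,"jaw":0.6},{"tx":0,"ty":0,"tz":0,"ax":0,"ay":0,"az":-10,"jaw":0.6},{"tx":0,"ty":0,"tz":0,"ax":0,"ay":0,"az":0,"jaw":0.6}]';  python3 -c "
from h import *
to(587,-39,95,138);print(get_obs()['qpos'].round(3))"
```

```text
t: 27.05
ee_pos: [585.3, -39.2, 181.2]
orientation: [-2.44, -1.977, 0.002]
ft_force: [-0.6, 0.3, 0.4]
width: 53.0
t: 27.92
ee_pos: [585.5, -39.0, 181.3]
orientation: [-1.135, -2.928, 0.001]
ft_force: [-0.3, -0.2, -0.1]
width: 52.8
t 27.93 at [585.5 -39.  181.3] yaw 137.6 tilt 0.07 | cm tx -0.11 ty 0.10 tz 8.63 az -0.4 w 52.8 F [-0.3 -0.2 -0.1]
[-0.087  0.393  1.732 -0.     1.018 -2.489]
```

```bash
python3 -m inch '[{"tx":-0.1,"ty":0.1,"tz":1.5,"ax":0,"ay":0,"az":0,"jaw":0.6},{"tx":0,"ty":0,"tz":2.5,"ax":0,"ay":0,"az":0,"jaw":0.6},{"tx":0,"ty":0,"tz":2.5,"ax":0,"ay":0,"az":0,"jaw":0.6},{"tx":0,"ty":0,"tz":1.4,"ax":0,"ay":0,"az":0,"jaw":0.6},{"tx":0,"ty":0,"tz":0.6,"ax":0,"ay":0,"az":0,"jaw":0.6},{"tx":0,"ty":0,"tz":0,"ax":0,"ay":0,"az":0,"jaw":0.6},{"tx":0,"ty":0,"tz":0,"ax":0,"ay":0,"az":0,"jaw":0},{"tx":0,"ty":0,"tz":0,"ax":0,"ay":0,"az":0,"jaw":0},{"tx":0,"ty":0,"tz":0,"ax":0,"ay":0,"az":0,"jaw":0},{"tx":0,"ty":0,"tz":0,"ax":0,"ay":0,"az":0,"jaw":0},{"tx":0,"ty":0,"tz":0,"ax":0,"ay":0,"az":0,"jaw":0},{"tx":0,"ty":0,"tz":0,"ax":0,"ay":0,"az":0,"jaw":0}]';  python3 -c "
from h import *
to(587,-39,95,138);print(get_obs()['moment'].round(3))"
```

```text
t: 29.42
ee_pos: [587.3, -37.8, 97.1]
orientation: [-1.132, -2.93, -0.0]
ft_force: [-1.2, 2.8, 2.5]
width: 14.0
t 29.43 at [587.3 -37.8  97.1] yaw 137.8 tilt 0.03 | cm tx -0.06 ty -0.11 tz 0.21 az -0.2 w 14.0 F [-1.2  2.8  2.5]
[0.662 0.29  0.029]
```

Wing gripped at 14.0 mm. I'll turn it clockwise.

```bash
python3 -m inch '[{"tx":0,"ty":0,"tz":0,"ax":0,"ay":0,"az":8,"jaw":0},{"tx":0,"ty":0,"tz":0,"ax":0,"ay":0,"az":8,"jaw":0},{"tx":0,"ty":0,"tz":0,"ax":0,"ay":0,"az":8,"jaw":0},{"tx":0,"ty":0,"tz":0,"ax":0,"ay":0,"az":8,"jaw":0},{"tx":0,"ty":0,"tz":0,"ax":0,"ay":0,"az":8,"jaw":0},{"tx":0,"ty":0,"tz":0,"ax":0,"ay":0,"az":8,"jaw":0}]'; python3 -c "
from h import *
to(587,-39,95,138);print(get_obs()['moment'].round(3))"; python3 -m inch '[{"tx":0,"ty":0,"tz":0,"ax":0,"ay":0,"az":8,"jaw":0},{"tx":0,"ty":0,"tz":0,"ax":0,"ay":0,"az":8,"jaw":0},{"tx":0,"ty":0,"tz":0,"ax":0,"ay":0,"az":8,"jaw":0},{"tx":0,"ty":0,"tz":0,"ax":0,"ay":0,"az":8,"jaw":0},{"tx":0,"ty":0,"tz":0,"ax":0,"ay":0,"az":8,"jaw":0},{"tx":0,"ty":0,"tz":0,"ax":0,"ay":0,"az":8,"jaw":0}]'; python3 -c "
from h import *
to(587,-39,95,138);print(get_obs()['moment'].round(3))"
```

```text
t: 30.18
ee_pos: [587.3, -38.0, 97.1]
orientation: [-2.231, -2.211, 0.0]
ft_force: [-2.2, 2.5, 3.2]
width: 13.7
t 30.18 at [587.3 -38.   97.1] yaw 89.5 tilt 0.02 | cm tx -0.10 ty -0.03 tz 0.21 az -48.5 w 13.7 F [-2.2  2.5  3.2]
[0.462 0.223 0.067]
t: 30.92
ee_pos: [587.1, -38.5, 97.1]
orientation: [2.937, 1.114, -0.001]
ft_force: [-2.5, -0.4, 3.5]
width: 13.8
t 30.93 at [587.1 -38.5  97.1] yaw 41.5 tilt 0.06 | cm tx -0.04 ty 0.03 tz 0.21 az -96.5 w 13.8 F [-2.5 -0.4  3.5]
[-0.025  0.372  0.602]
```

```bash
M='from h import *; o=get_obs(); print(yaw()[0].round(1),o["moment"].round(3))'
python3 -m inch '[{"tx":0,"ty":0,"tz":0,"ax":0,"ay":0,"az":8,"jaw":0},{"tx":0,"ty":0,"tz":0,"ax":0,"ay":0,"az":8,"jaw":0}]' >/dev/null; python3 -c "$M"
python3 -m inch '[{"tx":0,"ty":0,"tz":0,"ax":0,"ay":0,"az":8,"jaw":0},{"tx":0,"ty":0,"tz":0,"ax":0,"ay":0,"az":8,"jaw":0}]' >/dev/null; python3 -c "$M"
python3 -m inch '[{"tx":0,"ty":0,"tz":0,"ax":0,"ay":0,"az":8,"jaw":0},{"tx":0,"ty":0,"tz":0,"ax":0,"ay":0,"az":8,"jaw":0}]' >/dev/null; python3 -c "$M"
python3 -m inch '[{"tx":0,"ty":0,"tz":0,"ax":0,"ay":0,"az":8,"jaw":0},{"tx":0,"ty":0,"tz":0,"ax":0,"ay":0,"az":8,"jaw":0}]' >/dev/null; python3 -c "$M"
python3 -m inch '[{"tx":0,"ty":0,"tz":0,"ax":0,"ay":0,"az":8,"jaw":0},{"tx":0,"ty":0,"tz":0,"ax":0,"ay":0,"az":8,"jaw":0}]' >/dev/null; python3 -c "$M"
python3 -m inch '[{"tx":0,"ty":0,"tz":0,"ax":0,"ay":0,"az":8,"jaw":0},{"tx":0,"ty":0,"tz":0,"ax":0,"ay":0,"az":8,"jaw":0}]'; python3 -c "$M"
```

```text
25.5 [-0.015  0.391  0.009]
9.6 [-0.065  0.678  0.752]
-6.5 [-0.096  0.663 -0.018]
-22.4 [-0.135  0.631  0.144]
-38.5 [-0.052  0.939 -0.051]
t: 32.42
ee_pos: [586.4, -38.4, 97.2]
orientation: [2.792, -1.437, -0.002]
ft_force: [-4.8, 0.7, 7.8]
width: 13.6
-54.5 [0.169 0.917 0.106]
```

The total wing turn is about 203° (11° at closing plus 192°), well past the worst-case 146°. I'll release, lift and check.

```bash
python3 -m inch '[{"tx":0,"ty":0,"tz":0,"ax":0,"ay":0,"az":0,"jaw":0},{"tx":0,"ty":0,"tz":0,"ax":0,"ay":0,"az":0,"jaw":0.6},{"tx":0,"ty":0,"tz":0,"ax":0,"ay":0,"az":0,"jaw":0.6},{"tx":0,"ty":0,"tz":0,"ax":0,"ay":0,"az":0,"jaw":0.6},{"tx":0,"ty":0,"tz":0,"ax":0,"ay":0,"az":0,"jaw":0.6},{"tx":0,"ty":0,"tz":-1.5,"ax":0,"ay":0,"az":0,"jaw":0.6},{"tx":0,"ty":0,"tz":-3,"ax":0,"ay":0,"az":0,"jaw":0.6},{"tx":0,"ty":0,"tz":-4,"ax":0,"ay":0,"az":0,"jaw":0.6},{"tx":0,"ty":0,"tz":-4,"ax":0,"ay":0,"az":0,"jaw":0.6},{"tx":0,"ty":0,"tz":-3,"ax":0,"ay":0,"az":0,"jaw":0.6},{"tx":0,"ty":0,"tz":0,"ax":0,"ay":0,"az":0,"jaw":0.6}]'; python3 - <<'E'
from h import *
to(587,-39,250)
im,d=viewer.get_image('side'); W=cloud('side',d); save('s5',im[110:330,150:370],3.4*.78)
a=np.radians(-9.3); ux=np.array([np.cos(a),np.sin(a)]); uy=np.array([-ux[1],ux[0]])
P=W[np.isfinite(W[...,0])]; q=P[:,:2]-[594.8,7.4]; u=q@ux; v=q@uy; h=P[:,2]
t=(abs(u)<45)&(abs(v)<85)&(h>78)&(h<93); print('top rect',cv2.minAreaRect(P[t][:,:2].astype(np.float32)),'z',np.median(h[(abs(u)<26)&(abs(u)>12)&(v>0)&(v<50)&(h>70)&(h<100)]))
f=(abs(u)<24)&(v<-60)&(v>-95)&(h>42)&(h<75); print('face v',np.median(v[f]).round(1))
w=(abs(u)<40)&(v<-5)&(v>-85)&(h>122)&(h<150); Q=P[w]; print('wing',len(Q),cv2.minAreaRect(Q[:,:2].astype(np.float32)))
t=(abs(P[:,0]-513)<100)&(abs(P[:,1]+311)<75)&(h>78)&(h<92);print('spent',cv2.minAreaRect(P[t][:,:2].astype(np.float32)))
for th in('spray','jar','mug','flowhead'):
    r=masks_of('side',th)[0]; print(th,np.nanmedian(W[r['pixels']],0).round())
E
```

```text
t: 33.8
ee_pos: [589.1, -38.2, 255.6]
orientation: [-2.794, 1.431, -0.009]
ft_force: [-0.2, -0.4, -0.1]
width: 52.5
t 33.8 at [589.1 -38.2 255.6] yaw -54.2 tilt 0.36 | cm tx -0.06 ty 0.22 tz 0.56 az None w 52.5 F [-0.2 -0.4 -0.1]
top rect ((595.5383911132812, 4.990791320800781), (154.12940979003906, 63.74935531616211), 78.6292953491211) z 85.19697120925454
face v -74.8
wing 87 ((586.6544189453125, -40.33314895629883), (51.74129867553711, 16.63868522644043), 51.55617141723633)
spent ((513.30712890625, -312.0834045410156), (149.5227813720703, 67.82292175292969), 13.733601570129395)
spray [357. 342.  63.]
jar [612. 241.  47.]
mug [465.  22.  55.]
flowhead [ 372. -345.   56.]
```

View pics/s5.png

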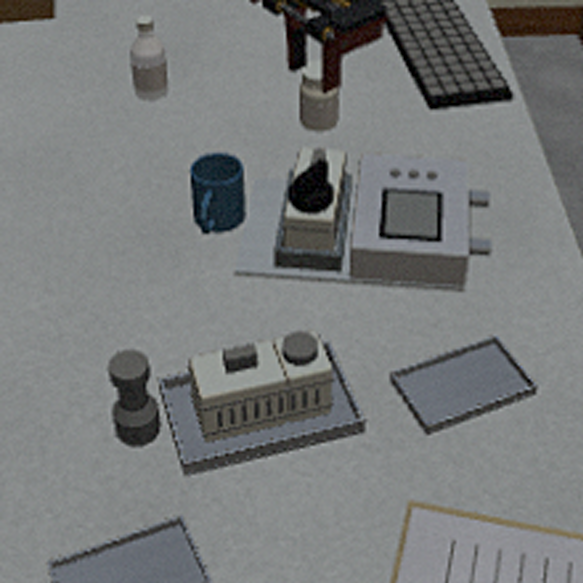

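The view shows the fresh cassette upright in the dock (crop 315,200), the spent one upright in the tray (265,385), the bystanders where they were, and the gripper well clear. I'll hand in.

```bash
python3 -c "
from workcell import ctrl
print(ctrl.close_job())"
```

```text
the job is handed in; nothing more can be done
None
```

The swap is done and handed in at about 34 s; no verdict is reported. The spent cassette is in the tray, the fresh one is in the dock, and its cap has been turned past the stop.

**Last checks, from the side camera:**
- **Spent cassette:** upright in the tray, centre within 2–3 mm of the tray's centre.
- **Fresh cassette:** fully down (top at about 85 mm, 86 expected) and within about 3 mm of the dock's centre. Its yaw is within about 2°.
- **Bystanders:** the bottle, jar, mug and flow head measured within about 4 mm lengthwise and across of the start. The jar's median height reading was 11 mm lower, but it looked untouched in the picture.
- **Gripper:** open, about 130 mm above the cap, touching nothing.

**Cap:** I turned the wing about 203° clockwise in one grip. The jaw opening stayed near 14 mm at every reading, so the wing did not slip in the fingers. After release it sprang back about 16° to a tooth. That leaves at least 1.7 rad of ratchet slip (three clicks or more), inferred from the wing's direction because the joints cannot be read directly.

**What disagreed:**
- The fingertips were about 18 mm higher than the reported tool point, so my first pinch closed above the spent lug. I corrected the height and gripped it on the second try.
- While turning, the wrist moment briefly read 0.6–0.75 N m, above the ratchet's 0.15. I took it as a passing spike and did not track down the cause.

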